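# Hang the pipette back in the rack and tug it before letting go

### The arm

A 6-joint arm with a two-finger parallel gripper is mounted at the origin on a cart in front of the work surface, level with it; the furniture and walls round the work are solid. World frame = base frame: x ahead of the robot, y to its left, z up, the work surface at z = 0. Lengths are in m, angles in rad, forces in N, time in s.
With the tool pointing down it reaches from about 0.35 to 0.925 m from the base axis. Payload 6.4 kg.
Tool frame: the origin (TCP) lies on the centre line of the jaws, within the pads' length; the fingertips stand 19 mm ahead of it and the grasp point (between the pads) is the TCP; z points along the fingers, y is the direction in which the jaws open and shut (so a half turn about z gives the same grasp; the last joint's range is limited). The gripper opens to 94 mm and grips with 3 to 60 N. Pads are 16 mm wide; open, the fingers measure 119 mm over their backs; the gripper's body (75 mm by 177 mm) begins 78 mm behind the grasp point.
Start: joints at [-1.348, 0.245, 1.558, -0, 1.339, -0.174], TCP at [0.251, -0.6, 0.224] pointing down, gripper open.
Joint ranges: [-3.13, 3.13], [-1.02, 2.26], [0.13, 2.54], [-0.95, 4.09], [0.21, 2.88], [-2.74, 2.74]. Speed limits (rad/s): [2.57, 2.57, 3.14, 3.14, 3.14, 3.14].

### API

Orientations are given as a rotation vector (axis times angle).
In Python, from workcell import status, viewer, order, masks_of gives the robot as it stands.
- The arm moves only by the tool move_arm, never from a script. Its argument "targets" is one flat list of numbers, 7 for each row, row after row: the shift along the tool's x, y, z in mm, then the turn, a rotation vector about the tool's x, y, z in degrees, then the opening, from 0 (shut) to 1 (fully open). In form: [dx, dy, dz, wx, wy, wz, gripper, dx, dy, dz, wx, wy, wz, gripper, ...]. A call has 1 to 12 rows; each row is the pose to reach, as a shift and turn from the pose measured when the call began, along the tool's axes at that moment; what a row does not reach only later rows make up. A row lasts 1/8 s, in which the tool goes at most 62.5 mm and 10.7 degrees, less where a joint would pass 70% of its speed; a pose out of reach is approached as far as the arm can. A call with a gripper value outside its range is refused whole. The fingers move at their own pace and stop on an object; the grip force is fixed at half the most. Time passes only in rows, so rows that repeat a pose let the fingers close. It gives the time, the measured TCP pose, the force and the opening at its end, in the units of the state.
- status.state(): the state, without advancing time (a new reading comes with each control period).
- viewer.read_camera(name): name is "side" or "top"; returns a dict with "frame" (480x640x3 uint8, blue, green, red), "camera_matrix" (3x3 intrinsics, pixels), "dist_coeffs" ([k1, k2, p1, p2, k3] as OpenCV has them; the pictures are not rectified), "view" (4x4, takes a point from world to camera coordinates). Camera axes: x right, y down, z forward; pixel columns grow to the right and rows downward; lengths in m; the calibration is good to about 2 mm. A picture is of the moment at which its call begins. There is no depth.
- order.sign_off(): hands the job in, once; it reports no verdict.
Trained networks look in a picture, given as the dict that the camera call returned (one of the last four; its "shot" number tells which), for a name from the list of things; names that differ only in an ending like _2 or _b are one class to them, and where a whole thing is asked for, a point or a joint stands for the part that bears it (a point fixed in the world has none). Each returns a list of dicts, best first, with "confidence" (0 to 1); they miss things now and then, are a little off and sometimes report something else, mostly with a low value. They report only what shows in the picture. A call takes as long as a camera call.
- masks_of(target, picture): "region" (480x640 bool, what is visible of it) and "rect" ([left, top, right, bottom] in pixels, round what is visible of it).
The state is a dict: "clock": time; "joint_pos": joint angles; "joint_vel": joint speeds; "joint_torque": joint torques, N m; "ee_pos": TCP position; "orientation": TCP orientation; "force": force on the tool from outside, world axes, zero at the start; "moment": the same for the moment, N m; "width": opening from 0.0 (shut) to 1.0 (fully open).
Only numpy, scipy, OpenCV 4.12 (cv2) and the standard library are available. Lean on these libraries where they do the work, as an engineer would, in place of code of your own. Each camera call takes 0.05 s, during which the arm holds its last target.

### The job

Take the blue-knobbed pipette out of the single bench stand and hang it in the empty middle fork of the three-place rack: push its neck in past the fork's two sprung catches, lower it until its collar rests on the fork, and, still holding it, tug it gently straight down for a moment (about 8 N, never more than 12 N on the rack) to be sure that the fork carries it. Then let go and leave it hanging upright there, with the dark grey and the cream pipette still hanging undisturbed beside it.

Things in the scene. Friction and masses are not known exactly. Their poses are not given: they have to be found in the camera images.
- rack: Fixed three-place pipette rack: cream base 106 x 236 x 12 mm, three posts 72 mm apart in a row along y, 40 mm behind the origin, joined by a bar 304 mm up; each post has a clamp with a fork at about 266 mm. Origin mid-underside of the base (x -50 to +56 mm); own -x = front, where the forks open. Dark grey pipette in the fork at y = +72, cream at y = -72 mm, middle fork (y = 0) free.
- rack_seat (a point): Vertical axis of the middle fork's seat, where a hung pipette's axis belongs; own x = -30.5 mm, y = 0 of the rack, axes as the rack's. Fixed to the rack 266 mm up. The fork was clamped by hand: its real height is NOT reported, its top face lies up to 3.5 mm above or below this point. Plate 5 mm thick, slot 19 mm wide, closed 9.5 mm behind the axis; the fork springs down about 1 mm per 12 N.
- rack_catches (a point): Point midway between the two spring plungers of the middle fork, 8 mm in front of the seat axis; axes as the rack's. Their steel noses leave a gap of 12.4 mm; the 15 mm neck is pushed in between them (towards the rack's +x) against about 3 to 6 N, then has about 2 mm of play to front and back. The rack may be loaded with 12 N at most; 6 N down, held 0.3 s, is a tug.
- rack_mouth (a point): Mouth of the middle fork: on its centre line, 38 mm in front of the seat axis, where its flared horns end (straight tines end 28 mm in front); nominal height of the fork's top face; axes as the rack's.
- stand: Fixed single bench stand: round cream foot of 112 mm diameter and 14 mm height, one post 40 mm behind the origin (282 mm tall), clamp and plain fork. Origin at the middle of the foot's underside, own -x = front, where the fork opens.
- stand_seat (a point): Seat axis of the stand's fork at its top face, 262 mm above the bench, 30.5 mm in front of the stand's origin; own -x = front. Slot 19 mm wide, plate 5 mm, no catches; tines with horns end 38 mm in front of this axis. The blue-knobbed pipette hangs here at the start: lift it about 5 mm (between 2 and 8) and draw it out to the front.
- pipette_mid (a point): Middle of the blue-knobbed pipette (274 mm long, light grey, blue knob and ring, 0.06 to 0.12 kg), on its axis, z up along it. Above this point: body of 27 mm diameter to +86 mm; neck groove of 15.2 mm diameter from +86 to +101; collar of 30 mm diameter from +101 (underside, sits on the fork) to +113; knob of 16 mm diameter from +113 to the top at +137. Below: slimmer, to the tip at -137.
- pipette_knob (a point): Middle of the round knob on top of the blue-knobbed pipette (16 mm across, 24 mm tall; pinch it from above), on its axis, 24 mm above the collar's underside. Own -y is the direction of the finger rest, a bar 10 mm wide, 36 mm out from the axis, 15 to 22 mm below this point; at the start it points to the stand's front, when hung it may point anywhere.
- pipette_neck (a point): Middle of the 15 mm tall neck groove of the blue-knobbed pipette, on its axis, 7.5 mm below the collar's underside and 31.5 mm below pipette_knob.
- pipette_1: The blue-knobbed pipette as a whole; origin at the height of its lower end, 10 mm off its axis (the axis lies at own y = +10 mm).
- grey_mid (a point): Middle of the dark grey pipette (same shape) that hangs in the rack's fork at y = +72 mm; a bystander.
- cream_mid (a point): Middle of the cream pipette (same shape) that hangs in the rack's fork at y = -72 mm; a bystander.

How it is judged:
By the outcome, as a careful person would: the job done as asked, in the order asked, and still so for the second after the job is handed in, with the robot touching nothing.
It also fails if it takes over 69 s, if anything falls off the work surface, if the arm or the gripper's body presses on something with over 40 N, if the wrist force passes 120 N, or if a joint passes its speed limit or range.

## Working session

There is one attempt and no reset: what is moved stays moved. The work goes in short steps, Python scripts to look and compute and a tool call to move; the robot and the scene stay as the last step left them, time stands still between calls to the robot, and variables do not carry over. Pictures are saved under pics/ and viewed, and the job is handed in when it is done.

Besides the shell and the picture viewer there is one more tool, called after "Emit:" in YAML: its name, and indented under it one key for each argument. move_arm: Moves the arm, as the interface text tells. Its arguments: {"type":"object","properties":{"targets":{"type":"array"}},"required":["targets"]}

```bash
mkdir -p pics; ls; cat > h.py <<'E'
import numpy as np, cv2
from workcell import status, viewer, order, masks_of
def shot(n,save=None):
    p=viewer.read_camera(n)
    if save: cv2.imwrite('pics/'+save+'.png',p['frame'])
    return p
def proj(p,X):
    V=np.array(p['view']);X=np.atleast_2d(X)
    r,_=cv2.Rodrigues(V[:3,:3])
    return cv2.projectPoints(X.astype(float),r,V[:3,3],np.array(p['camera_matrix']),np.array(p['dist_coeffs']))[0][:,0]
def ray(p,uv):
    V=np.array(p['view']);u=cv2.undistortPoints(np.array(uv,float).reshape(-1,1,2),np.array(p['camera_matrix']),np.array(p['dist_coeffs']))[:,0]
    d=np.c_[u,np.ones(len(u))]@V[:3,:3]
    return -V[:3,:3].T@V[:3,3], d/np.linalg.norm(d,axis=1)[:,None]
def onz(p,uv,z):
    c,d=ray(p,uv);return c+d*((z-c[2])/d[:,2])[:,None]
def tri(p1,a,p2,b):
    c1,d1=ray(p1,a);c2,d2=ray(p2,b);d1=d1[0];d2=d2[0]
    t=np.linalg.lstsq(np.c_[d1,-d2],c2-c1,rcond=None)[0]
    A=c1+t[0]*d1;B=c2+t[1]*d2
    return (A+B)/2,np.linalg.norm(A-B)
E
python3 - <<'E'
from h import *
np.set_printoptions(precision=4,suppress=True)
s=status.state();print(s)
for n in('top','side'):
    p=shot(n,n+'0');print(n,p['shot'],np.array(p['view']),np.array(p['camera_matrix']),p['dist_coeffs'])
    for t in ['rack','stand','pipette_1','pipette_mid','grey_mid','cream_mid','pipette_knob']:
        print(t,[(m['rect'],round(m['confidence'],2),int(m['region'].sum())) for m in masks_of(t,p)])
E
```

```text
pics
{'clock': 0.0, 'joint_pos': array([-1.3481,  0.2458,  1.559 ,  0.    ,  1.3387, -0.1741]), 'joint_vel': array([ 0.0011, -0.0013,  0.0002,  0.0004, -0.0007,  0.0008]), 'joint_torque': array([  0.0003, -41.5842, -31.4599,   0.0684,   0.0332,  -0.0001]), 'ee_pos': array([ 0.2511, -0.5989,  0.2234]), 'orientation': array([-3.0781, -0.6188,  0.    ]), 'force': array([0.6226, 0.352 , 0.4428]), 'moment': array([0.0059, 0.0218, 0.0257]), 'width': 1.0016383324065536}
top 1 [[ 0.0139 -0.9999 -0.0025 -0.0221]
 [-0.9977 -0.0137 -0.0665  0.5705]
 [ 0.0665  0.0034 -0.9978  1.1648]
 [ 0.      0.      0.      1.    ]] [[472.3249   0.     319.949 ]
 [  0.     472.3249 236.828 ]
 [  0.       0.       1.    ]] [-0.1163  0.      0.      0.      0.    ]
rack [([173.8, 188.8, 293.0, 275.5], 0.94, 5643)]
stand [([356.8, 193.3, 408.0, 260.3], 0.83, 2022), ([183.1, 245.5, 218.0, 268.0], 0.32, 358)]
pipette_1 [([384.3, 236.8, 403.1, 262.5], 0.5, 232)]
pipette_mid [([382.5, 235.3, 407.4, 261.4], 0.55, 316)]
grey_mid [([185.5, 243.4, 217.0, 266.4], 0.87, 353), ([178.0, 185.9, 292.9, 273.1], 0.32, 5501)]
cream_mid [([257.7, 231.5, 269.9, 254.9], 0.75, 249)]
pipette_knob [([383.4, 237.1, 405.7, 259.8], 0.52, 233)]
side 2 [[-0.831  -0.5559 -0.0182  0.4466]
 [-0.2759  0.4404 -0.8543  0.3007]
 [ 0.483  -0.7049 -0.5194  0.6759]
 [ 0.      0.      0.      1.    ]] [[488.7924   0.     316.2661]
 [  0.     488.7924 230.7812]
 [  0.       0.       1.    ]] [-0.0866  0.      0.      0.      0.    ]
rack [([150.7, 175.0, 298.6, 422.2], 0.76, 13991)]
stand [([313.6, 134.8, 386.3, 276.1], 0.61, 2613)]
pipette_1 [([352.0, 134.1, 377.8, 252.6], 0.72, 1313)]
pipette_mid [([353.6, 133.9, 377.7, 254.3], 0.58, 1149)]
grey_mid [([206.2, 230.6, 243.4, 384.7], 0.59, 2305)]
cream_mid [([257.1, 184.1, 289.4, 327.8], 0.91, 1783)]
pipette_knob [([353.0, 134.6, 380.3, 255.0], 0.93, 1292)]
```

```bash
python3 - <<'E'
import cv2
a=cv2.imread('pics/top0.png');b=cv2.imread('pics/side0.png')
cv2.imwrite('pics/top0z.png',cv2.resize(a[170:290,160:420],None,fx=3,fy=3,interpolation=cv2.INTER_CUBIC))
cv2.imwrite('pics/side0z.png',cv2.resize(b[120:430,140:400],None,fx=1.9,fy=1.9,interpolation=cv2.INTER_CUBIC))
E
```

```text
(no output)
```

View pics/top0.png

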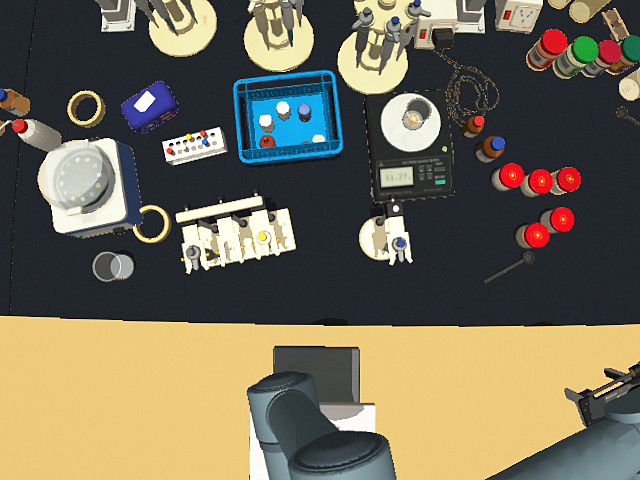

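View pics/side0.png

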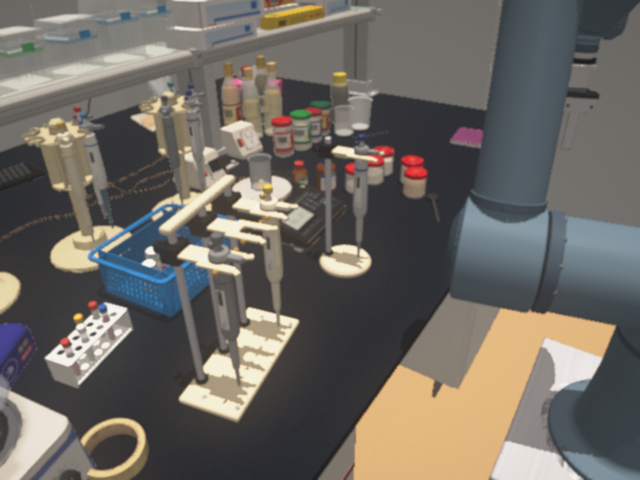

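View pics/top0z.png

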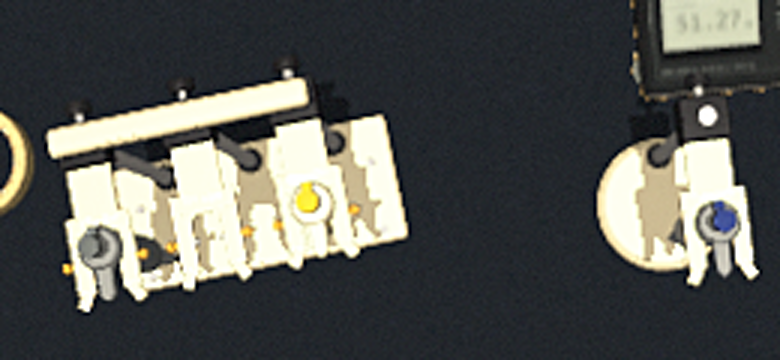

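View pics/side0z.png

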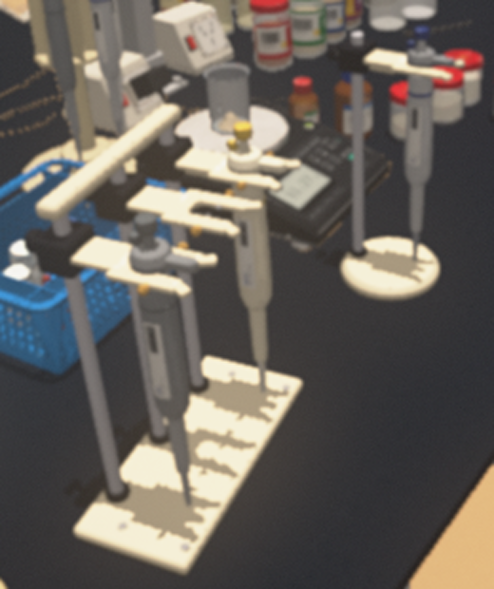

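```bash
python3 - <<'E'
import cv2,numpy as np
a=cv2.imread('pics/top0.png');b=cv2.imread('pics/side0.png')
def z(im,x,y,w,h,f,n,step=10):
    o=cv2.resize(im[y:y+h,x:x+w],None,fx=f,fy=f,interpolation=cv2.INTER_CUBIC)
    for u in range((x//step+1)*step,x+w,step):
        cv2.line(o,(int((u-x+.5)*f),0),(int((u-x+.5)*f),6),(0,255,0),1);cv2.putText(o,str(u),(int((u-x)*f)-8,18),0,.4,(0,255,0),1)
    for v in range((y//step+1)*step,y+h,step):
        cv2.line(o,(0,int((v-y+.5)*f)),(6,int((v-y+.5)*f)),(0,255,0),1);cv2.putText(o,str(v),(8,int((v-y)*f)+4),0,.4,(0,255,0),1)
    cv2.imwrite('pics/%s.png'%n,o)
z(a,172,185,130,95,6,'t_rack');z(a,350,190,70,80,7,'t_stand')
z(b,150,165,150,150,4,'s_rackup');z(b,145,290,165,135,4.4,'s_racklo');z(b,305,125,95,155,3.8,'s_stand')
E
```

```text
(no output)
```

View pics/t_rack.png

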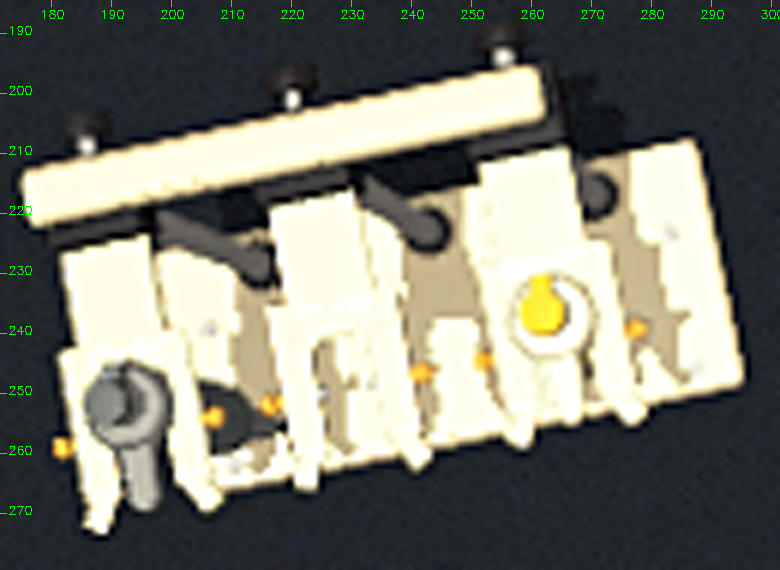

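View pics/t_stand.png

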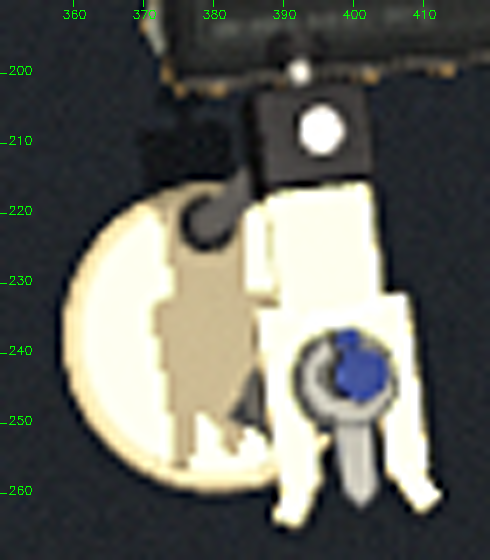

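View pics/s_rackup.png

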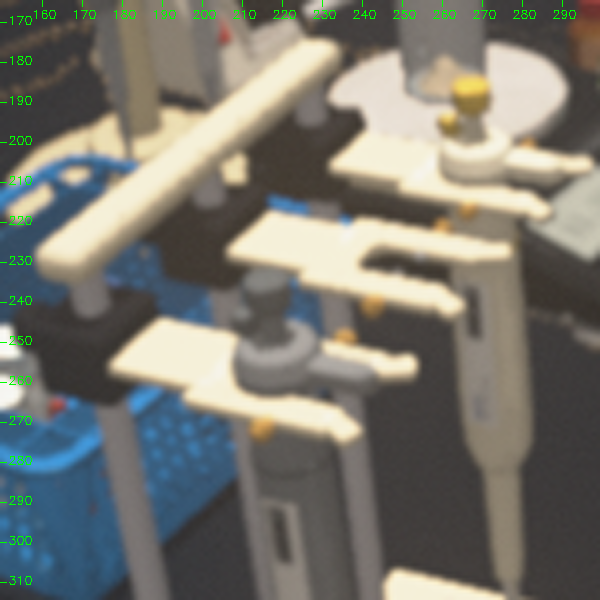

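View pics/s_racklo.png

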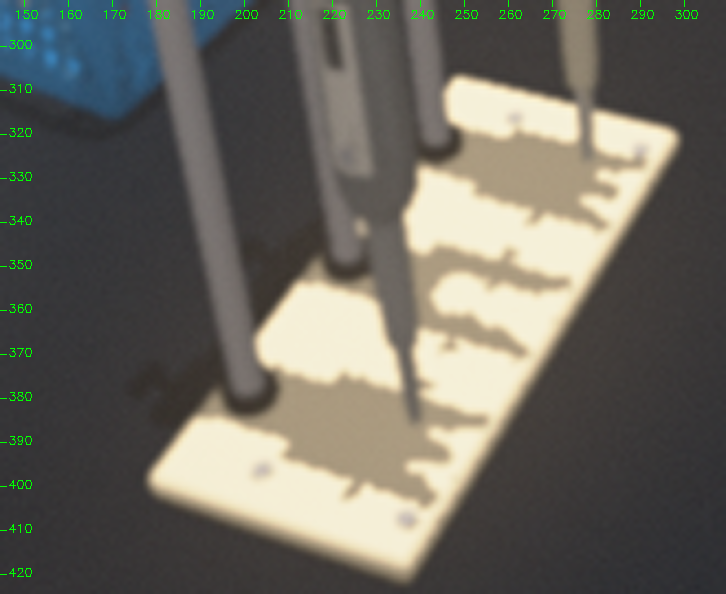

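View pics/s_stand.png

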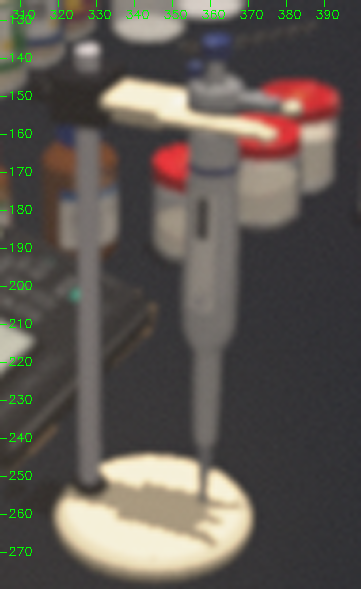

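```bash
cat > fit.py <<'E'
from h import *
from scipy.optimize import least_squares
np.set_printoptions(precision=4,suppress=True)
T=shot('top');S=shot('side')
zz=lambda x,y,w,f,u,v:(u/f+x-.5,v/f+y-.5)
t=lambda u,v:zz(172,185,0,6,u,v); su=lambda u,v:zz(150,165,0,4,u,v); sl=lambda u,v:zz(145,290,0,4.4,u,v)
ts=lambda u,v:zz(350,190,0,7,u,v); ss=lambda u,v:zz(305,125,0,3.8,u,v)
base=[(T,t(692,140),(.056,-.118,.012)),(T,t(743,383),(-.05,-.118,.012)),
(S,sl(680,133),(-.05,-.118,.012)),(S,sl(408,570),(-.05,.118,.012)),(S,sl(150,478),(.056,.118,.012)),(S,sl(455,78),(.056,-.118,.012))]
def W(q,P): c,s=np.cos(q[2]),np.sin(q[2]); P=np.atleast_2d(P); return np.c_[q[0]+c*P[:,0]-s*P[:,1],q[1]+s*P[:,0]+c*P[:,1],P[:,2]]
def fit(obs,q0):
    f=lambda q:np.concatenate([proj(p,W(q,X))[0]-uv for p,uv,X in obs])
    r=least_squares(f,q0);return r.x,r.fun.reshape(-1,2)
if __name__=='__main__':
    q,r=fit(base,[.5,.15,.0]);print('rack',q,np.rad2deg(q[2]));print(r)
    for o in([b for b in base if b[0] is T],[b for b in base if b[0] is S]): print('  only',fit(o,q)[0])
    print('seat',W(q,(-.0305,0,.266)),'catch',W(q,(-.0385,0,.266)))
    print('plungers mid tri',tri(T,t(345,387),S,np.array(su(372,305))/2+np.array(su(443,227))/2))
    print('plungerL tri',tri(T,t(268,404),S,su(372,305)),'R',tri(T,t(421,371),S,su(443,227)))
    print('yellow knob top-ish tri',tri(T,t(541,312),S,su(471,82)))
    print('mouth horn tips L',tri(T,t(308,488),S,su(460,306)),'R',tri(T,t(420,467),S,su(510,250)))
    print('pred seatproj T',proj(T,W(q,(-.0305,0,.266))),'catch T',proj(T,W(q,(-.0385,0,.2635))),t(345,387),'catch S',proj(S,W(q,(-.0385,0,.2635))))
    # stand
    print('blue knob top',tri(T,ts(361,374),S,ss(216,36)),onz(T,[ts(361,374)],.298))
    print('post top',onz(T,[ts(322,130)],.282),tri(T,ts(322,130),S,ss(88,47)))
    print('tip rest',onz(T,[ts(361,498)],.262+.036-.027))
    print('horns',onz(T,[ts(288,520),ts(428,505)],.262), 'foot ctr z.014',onz(T,[ts(65,330)],.014))
E
python3 fit.py
```

```text
rack [0.5645 0.1747 0.2202] 12.619356383604725
[[-0.3657 -0.4794]
 [-0.4594 -0.0628]
 [ 0.5695 -0.6772]
 [ 0.5042  0.2961]
 [-0.9753  0.4249]
 [ 0.6008 -1.0354]]
  only [0.5634 0.1735 0.2244]
  only [0.5647 0.1749 0.222 ]
seat [[0.5348 0.168  0.266 ]] catch [[0.5269 0.1663 0.266 ]]
plungers mid tri (array([0.528 , 0.1658, 0.2665]), np.float64(0.0012050387267364226))
plungerL tri (array([0.522 , 0.1914, 0.2664]), np.float64(0.0011128799252912702)) R (array([0.5334, 0.1401, 0.2678]), np.float64(0.0006479337056742933))
yellow knob top-ish tri (array([0.5517, 0.0967, 0.3023]), np.float64(0.001776909940266254))
mouth horn tips L (array([0.4948, 0.1773, 0.2676]), np.float64(0.0020012387278466512)) R (array([0.5023, 0.1401, 0.2681]), np.float64(0.0021173229638375172))
pred seatproj T [[227.8293 245.3842]] catch T [[228.8431 249.369 ]] (229.0, 249.0) catch S [[252.372 233.253]]
blue knob top (array([ 0.5432, -0.1703,  0.299 ]), np.float64(0.0015556254227047188)) [[ 0.5426 -0.1709  0.298 ]]
post top [[ 0.6118 -0.1625  0.282 ]] (array([ 0.6124, -0.162 ,  0.2825]), np.float64(0.001384722996003899))
tip rest [[ 0.5092 -0.1756  0.271 ]]
horns [[ 0.5028 -0.1563  0.262 ]
 [ 0.5076 -0.1963  0.262 ]] foot ctr z.014 [[ 0.5729 -0.1119  0.014 ]]
```

```bash
cat > mv.py <<'E'
from h import *
import sys
from scipy.spatial.transform import Rotation as R
np.set_printoptions(precision=4,suppress=True)
def rel(pos,yawdeg):
    s=status.state();R0=R.from_rotvec(s['orientation'])
    Rt=R.from_euler('z',yawdeg,degrees=True)*R.from_euler('x',180,degrees=True)
    d=R0.inv().apply(np.array(pos)-s['ee_pos'])*1000
    w=(R0.inv()*Rt).as_rotvec(degrees=True)
    return np.round(d,2),np.round(w,2)
if __name__=='__main__':
    s=status.state();print(s['clock'],s['ee_pos'],R.from_rotvec(s['orientation']).as_matrix()[:,0:3:2].T,'F',s['force'],'M',s['moment'],'w',s['width']*94,'q',np.rad2deg(s['joint_pos']))
    a=list(map(float,sys.argv[1:]))
    for i in range(0,len(a),4): print(a[i:i+4],*rel(a[i:i+3],a[i+3]))
E
python3 mv.py .543 -.1705 .37 6.9
```

```text
0.9 [ 0.2512 -0.5995  0.2244] [[ 0.9223  0.3864 -0.    ]
 [-0.      0.     -1.    ]] F [ 0.0867  0.623  -0.1901] M [ 0.0133 -0.0351 -0.0234] w 94.08511721659653 q [-77.2428  14.0432  89.2567  -0.0013  76.7014  -9.975 ]
[0.543, -0.1705, 0.37, 6.9] [ 434.93 -282.92 -145.56] [-0.    0.   15.83]
```

Emit:
move_arm:
  targets: [0,0,-100,0,0,0,0.6,435,-283,-145.5,0,0,15.8,0.6,435,-283,-145.5,0,0,15.8,0.6,435,-283,-145.5,0,0,15.8,0.6,435,-283,-145.5,0,0,15.8,0.6,435,-283,-145.5,0,0,15.8,0.6,435,-283,-145.5,0,0,15.8,0.6,435,-283,-145.5,0,0,15.8,0.6,435,-283,-145.5,0,0,15.8,0.6,435,-283,-145.5,0,0,15.8,0.6,435,-283,-145.5,0,0,15.8,0.6,435,-283,-145.5,0,0,15.8,0.6]

```text
clock: 2.4
ee_pos: [0.5426, -0.1709, 0.3697]
orientation: [3.136, 0.189, -0.001]
force: [-0.7, -0.4, -0.1]
width: 0.598
```

```bash
python3 mv.py .543 -.1705 .315 6.9 .543 -.1705 .296 6.9; python3 -c "
from h import *
p=shot('side','side1');p=shot('top','top1')
a=cv2.imread('pics/side1.png')[60:260,250:470];b=cv2.imread('pics/top1.png')[170:290,330:470]
cv2.imwrite('pics/c1.png',cv2.resize(a,None,fx=3,fy=3));cv2.imwrite('pics/c1b.png',cv2.resize(b,None,fx=4,fy=4))"
```

```text
2.4 [ 0.5426 -0.1709  0.3697] [[ 0.9928  0.1202 -0.0006]
 [-0.0006 -0.0001 -1.    ]] F [-0.7295 -0.3564 -0.1343] M [-0.0252 -0.0391 -0.0568] w 56.20499548525209 q [-28.8898  -1.5598  91.1806  -0.0208  90.4062  54.2073]
[0.543, -0.1705, 0.315, 6.9] [ 0.45 -0.38 54.67] [0.   0.03 0.  ]
[0.543, -0.1705, 0.296, 6.9] [ 0.46 -0.38 73.67] [0.   0.03 0.  ]
```

View pics/c1.png

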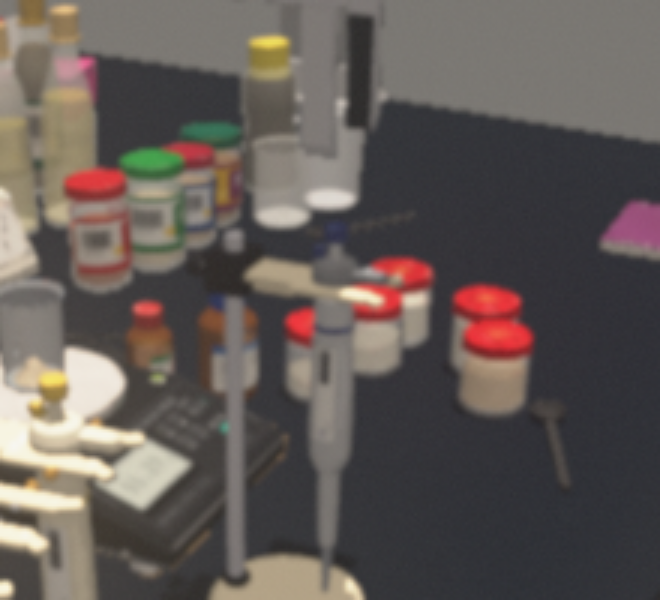

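Side view: the open jaws stand straight above the blue knob (zoomed ~335,235). I descend and close.

Emit:
move_arm:
  targets: [0.4,-0.4,40,0,0,0,0.6,0.4,-0.4,60,0,0,0,0.6,0.4,-0.4,73.5,0,0,0,0.6,0.4,-0.4,73.5,0,0,0,0.6]

```text
clock: 3.0
ee_pos: [0.5424, -0.171, 0.2954]
orientation: [-3.135, -0.187, 0.003]
force: [0.5, 1.4, 0.1]
width: 0.6
```

```bash
python3 mv.py .543 -.1705 .296 6.9; python3 -c "
from h import *
p=shot('side','side2')
a=cv2.imread('pics/side2.png')[90:240,300:430]
cv2.imwrite('pics/c2.png',cv2.resize(a,None,fx=4,fy=4))"
```

```text
3.0 [ 0.5424 -0.171   0.2954] [[ 0.9929  0.1186 -0.0018]
 [-0.0019  0.0008 -1.    ]] F [0.4754 1.44   0.0973] M [-0.0169  0.0377  0.0222] w 56.36214215638263 q [-28.9157   0.2689  96.9215  -0.0128  82.93    54.2722]
[0.543, -0.1705, 0.296, 6.9] [ 0.68 -0.46 -0.61] [-0.06  0.11 -0.09]
```

View pics/c2.png

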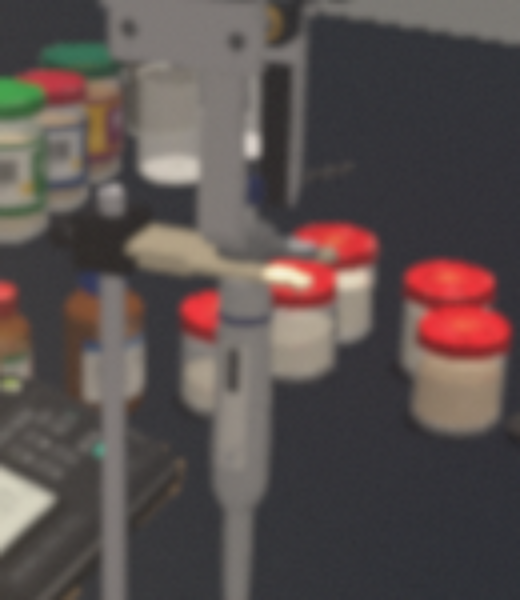

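Fingers straddle the knob, tips just above the collar, no contact force. Close.

Emit:
move_arm:
  targets: [0.5,-0.4,-0.5,0,0,0,0.1,0.5,-0.4,-0.5,0,0,0,0.0,0.5,-0.4,-0.5,0,0,0,0.0,0.5,-0.4,-0.5,0,0,0,0.0,0.5,-0.4,-0.5,0,0,0,0.0,0.5,-0.4,-0.5,0,0,0,0.0]

```text
clock: 3.8
ee_pos: [0.5434, -0.1708, 0.2971]
orientation: [3.136, 0.187, -0.0]
force: [-1.0, 1.0, 1.4]
width: 0.159
```

```bash
python3 mv.py .543 -.1705 .301 6.9; python3 -c "
from h import *
p=shot('side','side3');p=shot('top','top3')
a=cv2.imread('pics/side3.png')[90:240,300:430]
cv2.imwrite('pics/c3.png',cv2.resize(a,None,fx=4,fy=4))"
```

```text
3.8 [ 0.5434 -0.1708  0.2971] [[ 0.9929  0.1188 -0.0001]
 [-0.     -0.0003 -1.    ]] F [-0.9598  0.9998  1.4075] M [-0.0189  0.0288 -0.0369] w 14.963484168101997 q [-28.844    0.2524  96.7563  -0.0168  82.9842  54.3374]
[0.543, -0.1705, 0.301, 6.9] [-0.33 -0.34 -3.85] [ 0.02  0.   -0.08]
```

View pics/c3.png

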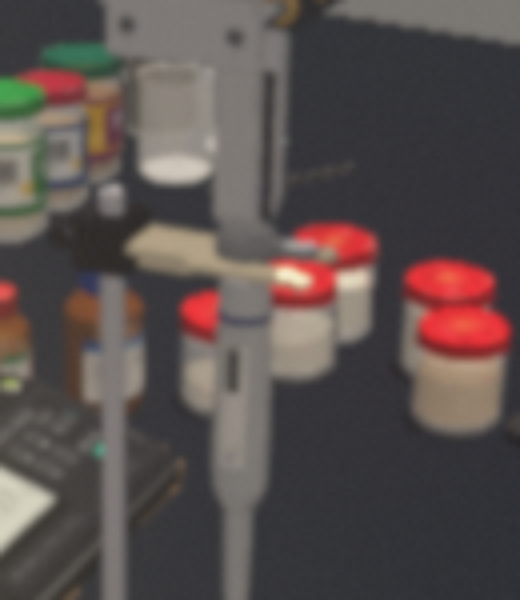

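Emit:
move_arm:
  targets: [0,0,-2.5,0,0,0,0,0,0,-5,0,0,0,0,0,0,-5,0,0,0,0]

```text
clock: 4.28
ee_pos: [0.5434, -0.1708, 0.3023]
orientation: [3.136, 0.187, 0.0]
force: [-0.3, -0.3, -0.6]
width: 0.163
```

```bash
python3 mv.py .482 -.1782 .302 6.9; python3 -c "
from h import *
p=shot('side','side4')
a=cv2.imread('pics/side4.png')[90:240,300:430]
cv2.imwrite('pics/c4.png',cv2.resize(a,None,fx=4,fy=4))"
```

```text
4.275 [ 0.5434 -0.1708  0.3023] [[ 0.9929  0.1188  0.0002]
 [ 0.0002 -0.0004 -1.    ]] F [-0.2604 -0.3205 -0.584 ] M [ 0.0315 -0.0324  0.0408] w 15.302467620068077 q [-28.8438   0.084   96.3914  -0.0126  83.5036  54.3347]
[0.482, -0.1782, 0.302, 6.9] [-61.87   0.04   0.33] [ 0.02 -0.01 -0.08]
```

View pics/c4.png

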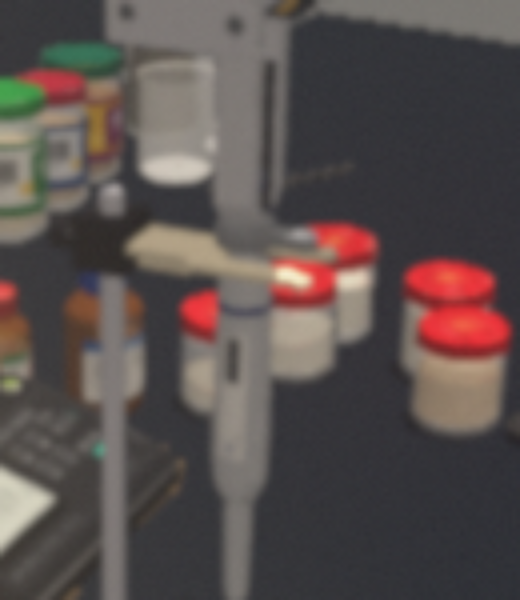

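It rose with the jaws. Draw it out along the stand's front, 90 mm.

Emit:
move_arm:
  targets: [-8,0,0,0,0,0,0,-16,0,0,0,0,0,0,-24,0,0,0,0,0,0,-32,0,0,0,0,0,0,-40,0,0,0,0,0,0,-50,0,0,0,0,0,0,-60,0,0,0,0,0,0,-70,0,0,0,0,0,0,-80,0,0,0,0,0,0,-90,0,0,0,0,0,0,-90,0,0,0,0,0,0]

```text
clock: 5.7
ee_pos: [0.4535, -0.1816, 0.3023]
orientation: [3.136, 0.186, 0.0]
force: [0.8, 0.2, -0.5]
width: 0.163
```

```bash
python3 mv.py .44 -.10 .307 60 ; python3 -c "
from h import *
p=shot('side','side5')
a=cv2.imread('pics/side5.png')[80:280,300:500]
cv2.imwrite('pics/c5.png',cv2.resize(a,None,fx=3,fy=3))"
```

```text
5.7 [ 0.4535 -0.1816  0.3023] [[ 0.993   0.1181  0.0003]
 [ 0.0003 -0.0004 -1.    ]] F [ 0.7856  0.2224 -0.5004] M [-0.0197 -0.0069  0.0004] w 15.283278334490962 q [-35.14   -11.5961 107.1995  -0.0096  84.3676  48.0764]
[0.44, -0.1, 0.307, 60.0] [ -3.78 -82.59  -4.76] [  0.03  -0.   -53.22]
```

View pics/c5.png

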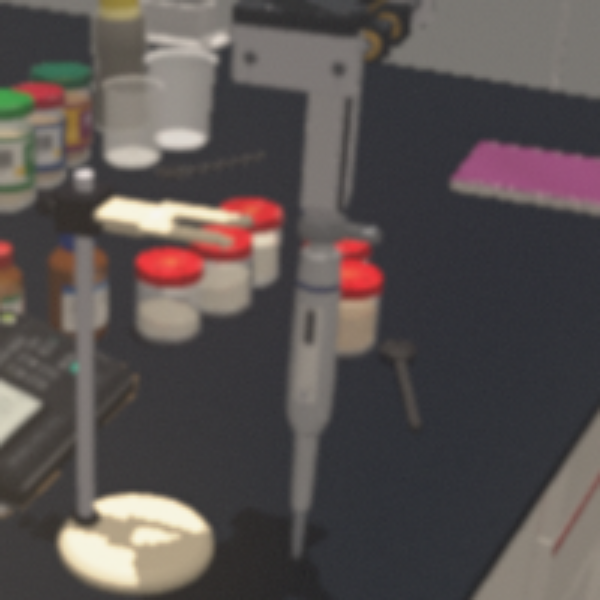

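```bash
python3 mv.py .46 -.12 .312 60 .461 .1515 .312 102.6; python3 - <<'E'
from h import *
s=status.state();e=s['ee_pos']
T=shot('top','top5');S=shot('side')
for dz in(-.027,-.049,-.16,-.272):print(dz,proj(S,e+[0,0,dz]),proj(T,e+[0,0,dz]))
m=masks_of('pipette_1',S);print([(x['rect'],x['confidence'])for x in m])
r=m[0]['region']
for v in range(150,270,10):
    u=np.where(r[v])[0]; print(v,u.min() if len(u) else 0,u.max() if len(u) else 0)
E
```

```text
5.75 [ 0.4538 -0.1816  0.3023] [[ 0.993   0.1184  0.0004]
 [ 0.0004 -0.0005 -1.    ]] F [ 0.3654 -0.1935 -1.1682] M [ 0.016  -0.0394  0.0214] w 15.01010748484135 q [-35.1181 -11.5559 107.1637  -0.0076  84.3572  48.0841]
[0.46, -0.12, 0.312, 60.0] [ 13.41 -60.39  -9.74] [  0.04  -0.01 -53.2 ]
[0.461, 0.1515, 0.312, 102.6] [  46.54 -329.87   -9.86] [  0.04   0.01 -95.8 ]
-0.027 [[407.62997868 153.61803013]] [[404.30994943 288.90869923]]
-0.049 [[406.73659132 164.81497432]] [[402.38703693 288.43473811]]
-0.16 [[402.43359371 217.4092496 ]] [[393.89567612 286.34017399]]
-0.272 [[398.43530979 264.47905346]] [[386.95101528 284.62519986]]
[([396.5, 151.6, 427.0, 263.9], 0.75), ([258.5, 183.8, 287.2, 328.0], 0.47)]
150 0 0
160 400 426
170 399 412
180 398 412
190 398 411
200 397 410
210 396 409
220 397 407
230 398 404
240 398 404
250 398 402
260 399 399
```

Pipette hangs vertical (tip at (399,264), predicted (398.4,264.5)). Turn and move in front of the middle fork.

Emit:
move_arm:
  targets: [10,-30,-10,0,0,-10,0,14,-60,-10,0,0,-20,0,18,-90,-10,0,0,-30,0,22,-120,-10,0,0,-40,0,26,-150,-10,0,0,-50,0,30,-180,-10,0,0,-60,0,34,-220,-10,0,0,-70,0,38,-260,-10,0,0,-80,0,42,-300,-10,0,0,-90,0,46.5,-330,-10,0,0,-95.8,0,46.5,-330,-10,0,0,-95.8,0,46.5,-330,-10,0,0,-95.8,0]

```text
clock: 7.4
ee_pos: [0.4612, 0.1514, 0.312]
orientation: [1.964, 2.451, -0.001]
force: [0.7, 0.7, -0.2]
width: 0.162
```

```bash
python3 mv.py .461 .1515 .307 102.6; python3 - <<'E'
from h import *
s=status.state();e=s['ee_pos']
T=shot('top','top6');S=shot('side','side6')
for dz in(-.027,-.16,-.273):print(dz,proj(S,e+[0,0,dz]),proj(T,e+[0,0,dz]))
a=S['frame'][110:430,140:400]
cv2.imwrite('pics/c6.png',cv2.resize(a,None,fx=1.8,fy=1.8));cv2.imwrite('pics/c6t.png',cv2.resize(T['frame'][180:320,160:320],None,fx=4,fy=4))
E
```

```text
7.4 [0.4612 0.1514 0.312 ] [[-0.2178  0.976  -0.0006]
 [-0.0001 -0.0007 -1.    ]] F [ 0.6997  0.7031 -0.2323] M [-0.0422 -0.0877 -0.0245] w 15.245421207668395 q [  4.7793 -12.3255 106.8229  -0.038   85.5138  -7.7989]
[0.461, 0.1515, 0.307, 102.6] [ 0.16 -0.15  4.99] [-0.02  0.04 -0.02]
-0.027 [[296.52382234 228.24600013]] [[233.48330269 282.90974959]]
-0.16 [[300.12902476 306.22718169]] [[244.54273144 281.079557  ]]
-0.273 [[302.71276761 360.96762891]] [[251.96382322 279.84902988]]
```

View pics/c6.png

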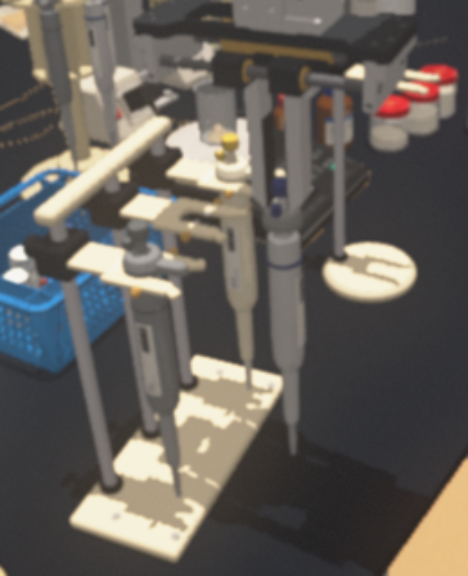

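View pics/c6t.png

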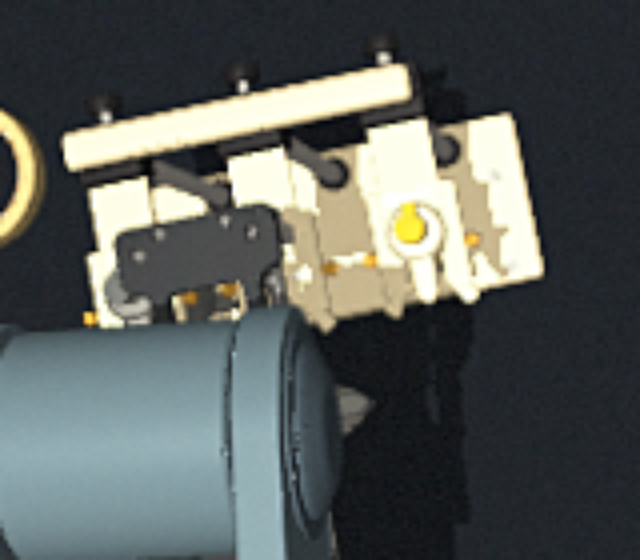

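```bash
python3 mv.py .4623 .1509 .3075 102.6 .5004 .1594 .3075 102.6 .5179 .1634 .3075 102.6
```

```text
7.5 [0.4612 0.1509 0.3121] [[-0.217   0.9762 -0.0005]
 [ 0.     -0.0005 -1.    ]] F [-0.0886 -0.4274 -1.1841] M [-0.0305 -0.1235 -0.0002] w 14.951760927368744 q [  4.7203 -12.348  106.8334  -0.0284  85.5152  -7.8092]
[0.4623, 0.1509, 0.3075, 102.6] [-0.27  1.02  4.57] [-0.    0.03 -0.07]
[0.5004, 0.1594, 0.3075, 102.6] [-0.23 40.06  4.57] [-0.    0.03 -0.07]
[0.5179, 0.1634, 0.3075, 102.6] [-0.13 58.01  4.57] [-0.    0.03 -0.07]
```

Emit:
move_arm:
  targets: [-0.2,1,4.5,0,0,0,0,-0.2,8,4.5,0,0,0,0,-0.2,15,4.5,0,0,0,0,-0.2,21,4.5,0,0,0,0,-0.2,27,4.5,0,0,0,0,-0.2,33,4.5,0,0,0,0,-0.2,39,4.5,0,0,0,0,-0.2,45,4.5,0,0,0,0,-0.2,50,4.5,0,0,0,0,-0.2,54,4.5,0,0,0,0,-0.2,54,4.5,0,0,0,0]

```text
clock: 8.88
ee_pos: [0.5142, 0.1625, 0.3075]
orientation: [1.966, 2.45, -0.001]
force: [0.5, 0.6, -0.5]
width: 0.166
```

```bash
python3 mv.py .5355 .1673 .3075 102.6; python3 - <<'E'
from h import *
T=shot('top');S=shot('side','side7')
cv2.imwrite('pics/c7.png',cv2.resize(S['frame'][150:300,180:330],None,fx=4,fy=4));cv2.imwrite('pics/c7t.png',cv2.resize(T['frame'][190:290,170:300],None,fx=5,fy=5))
E
```

```text
8.875 [0.5142 0.1625 0.3075] [[-0.217   0.9762 -0.0005]
 [-0.0001 -0.0005 -1.    ]] F [ 0.5401  0.6124 -0.5455] M [ 0.0177 -0.1268 -0.0081] w 15.648785468184307 q [  5.4981  -4.3356 100.156   -0.0291  84.1899  -7.0304]
[0.5355, 0.1673, 0.3075, 102.6] [ 0.08 21.87  0.02] [-0.01  0.03 -0.07]
```

View pics/c7.png

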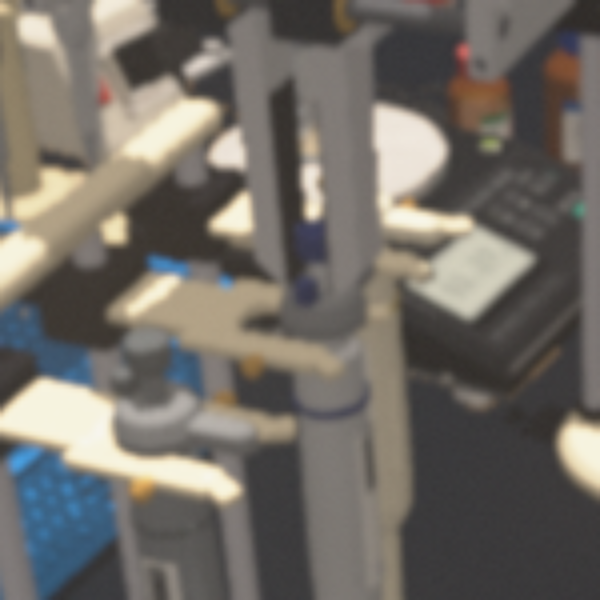

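View pics/c7t.png

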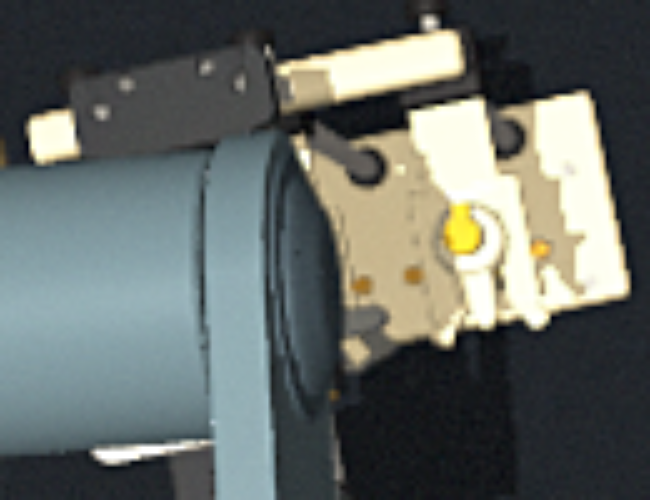

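The neck is between the tines with the collar above the fork and no contact yet. Push in gently in stages.

Emit:
move_arm:
  targets: [0,3,0,0,0,0,0,0,6,0,0,0,0,0,0,8,0,0,0,0,0,0,10,0,0,0,0,0,0,10,0,0,0,0,0]

```text
clock: 9.6
ee_pos: [0.5239, 0.1645, 0.3075]
orientation: [1.965, 2.45, -0.001]
force: [0.9, -1.1, -1.8]
width: 0.163
```

```bash
python3 mv.py .5355 .1673 .3075 102.6
```

```text
9.6 [0.5239 0.1645 0.3075] [[-0.2169  0.9762 -0.0009]
 [-0.     -0.0009 -1.    ]] F [ 0.9091 -1.0963 -1.8494] M [-0.1755 -0.172  -0.0273] w 15.318893854031591 q [ 5.6224 -2.938  98.8262 -0.0509 84.1177 -6.899 ]
[0.5355, 0.1673, 0.3075, 102.6] [ 0.23 11.96  0.01] [-0.01  0.05 -0.07]
```

Emit:
move_arm:
  targets: [0.1,1.5,0,0,0,0,0,0.1,3,0,0,0,0,0,0.1,3,0,0,0,0,0]

```text
clock: 9.98
ee_pos: [0.5262, 0.1651, 0.307]
orientation: [-1.965, -2.45, 0.004]
force: [-3.0, -1.8, 0.2]
width: 0.162
```

```bash
python3 mv.py .5355 .1673 .3075 102.6;python3 - <<'E'
from h import *
S=shot('side','side8')
cv2.imwrite('pics/c8.png',cv2.resize(S['frame'][150:300,180:330],None,fx=4,fy=4))
E
```

```text
9.975 [0.5262 0.1651 0.307 ] [[-0.217   0.9762 -0.0009]
 [-0.0021 -0.0014 -1.    ]] F [-3.0318 -1.8126  0.1616] M [-0.3859  0.7717  0.0179] w 15.260603981554478 q [ 5.6737 -2.5027 98.4561 -0.066  84.1761 -6.8498]
[0.5355, 0.1673, 0.3075, 102.6] [ 0.1   9.55 -0.5 ] [-0.14  0.05 -0.07]
```

View pics/c8.png

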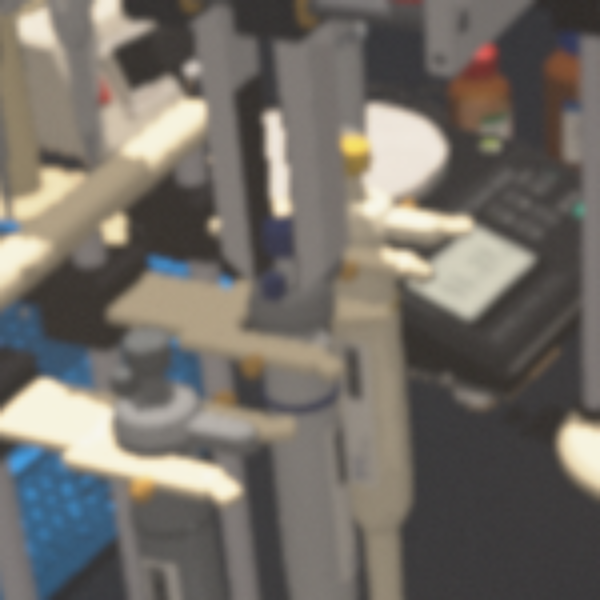

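Resisting force 3.5 N at the catches as expected. Continue through.

Emit:
move_arm:
  targets: [0.1,1.5,0,0,0,0,0,0.1,3,0,0,0,0,0,0.1,4,0,0,0,0,0,0.1,4,0,0,0,0,0]

```text
clock: 10.52
ee_pos: [0.5309, 0.1662, 0.3072]
orientation: [1.965, 2.45, -0.001]
force: [-0.9, -1.4, -2.2]
width: 0.163
```

```bash
python3 mv.py .5355 .1673 .3075 102.6;python3 - <<'E'
from h import *
S=shot('side','side9')
cv2.imwrite('pics/c9.png',cv2.resize(S['frame'][150:370,180:330],None,fx=2.7,fy=2.7))
E
```

```text
10.525 [0.5309 0.1662 0.3072] [[-0.2169  0.9762 -0.0009]
 [ 0.0005 -0.0008 -1.    ]] F [-0.8626 -1.4454 -2.2252] M [-0.2142 -0.0925  0.0254] w 15.357311153225133 q [ 5.7297 -1.9288 97.8769 -0.0509 84.0282 -6.7896]
[0.5355, 0.1673, 0.3075, 102.6] [ 0.08  4.71 -0.26] [ 0.02  0.05 -0.08]
```

View pics/c9.png

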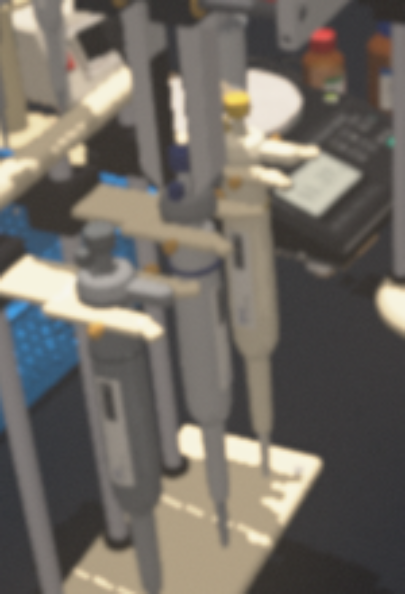

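Emit:
move_arm:
  targets: [0.1,1.5,0,0,0,0,0,0.1,3,0,0,0,0,0,0.1,4.5,0,0,0,0,0,0.1,4.5,0,0,0,0,0]

```text
clock: 11.08
ee_pos: [0.5355, 0.1674, 0.3074]
orientation: [1.965, 2.45, 0.0]
force: [0.6, -0.3, -0.4]
width: 0.161
```

```bash
python3 mv.py .5355 .1673 .3075 102.6;python3 - <<'E'
from h import *
S=shot('side','side10')
e=status.state()['ee_pos']
for dz in(-.029,-.16,-.273):print(dz,proj(S,e+[0,0,dz]))
cv2.imwrite('pics/c10.png',cv2.resize(S['frame'][150:370,180:330],None,fx=2.7,fy=2.7))
E
```

```text
11.075 [0.5355 0.1674 0.3074] [[-0.2169  0.9762 -0.0007]
 [ 0.0009 -0.0005 -1.    ]] F [ 0.5647 -0.3422 -0.3847] M [-0.0019 -0.0461 -0.0105] w 15.168187029616568 q [ 5.8012 -1.29   97.2378 -0.0363 84.0064 -6.7229]
[0.5355, 0.1673, 0.3075, 102.6] [-0.12  0.02 -0.13] [ 0.04  0.04 -0.07]
-0.029 [[246.23647231 222.73928945]]
-0.16 [[254.32321113 297.1963811 ]]
-0.273 [[260.32384703 350.8091327 ]]
```

View pics/c10.png

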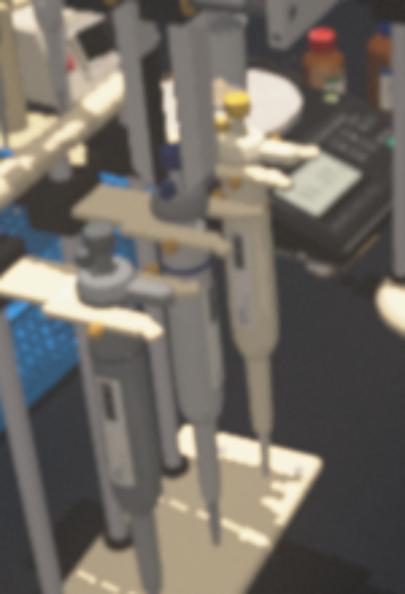

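Past the catches, forces ~0, still vertical (tip (260,351) as predicted). Lower to contact.

Emit:
move_arm:
  targets: [0,0,1,0,0,0,0,0,0,2,0,0,0,0,0,0,2,0,0,0,0]

```text
clock: 11.5
ee_pos: [0.5353, 0.1674, 0.3052]
orientation: [1.965, 2.45, -0.0]
force: [-0.0, -0.7, -1.2]
width: 0.162
```

Emit:
move_arm:
  targets: [0,0,0.6,0,0,0,0,0,0,0.6,0,0,0,0]

```text
clock: 11.75
ee_pos: [0.5352, 0.1674, 0.3045]
orientation: [1.965, 2.45, -0.0]
force: [-0.1, -0.2, -0.9]
width: 0.165
```

Emit:
move_arm:
  targets: [0,0,0.6,0,0,0,0,0,0,0.6,0,0,0,0]

```text
clock: 12.0
ee_pos: [0.5352, 0.1674, 0.3038]
orientation: [1.965, 2.45, -0.001]
force: [0.6, -0.1, -1.0]
width: 0.162
```

Emit:
move_arm:
  targets: [0,0,0.6,0,0,0,0,0,0,0.6,0,0,0,0]

```text
clock: 12.25
ee_pos: [0.5352, 0.1674, 0.3033]
orientation: [1.965, 2.45, -0.0]
force: [-0.2, -0.3, -0.5]
width: 0.165
```

Emit:
move_arm:
  targets: [0,0,0.6,0,0,0,0,0,0,0.6,0,0,0,0]

```text
clock: 12.5
ee_pos: [0.5353, 0.1674, 0.3031]
orientation: [1.965, 2.45, -0.0]
force: [-1.4, -1.0, 0.7]
width: 0.164
```

Emit:
move_arm:
  targets: [0,0,0.5,0,0,0,0,0,0,0.5,0,0,0,0]

```text
clock: 12.75
ee_pos: [0.5353, 0.1674, 0.3029]
orientation: [1.965, 2.45, 0.0]
force: [-1.7, -0.6, 0.9]
width: 0.164
```

Emit:
move_arm:
  targets: [0,0,0.5,0,0,0,0,0,0,0.9,0,0,0,0,0,0,0.9,0,0,0,0]

```text
clock: 13.12
ee_pos: [0.5353, 0.1674, 0.3024]
orientation: [1.965, 2.45, 0.0]
force: [-3.4, -1.2, 4.8]
width: 0.158
```

```bash
python3 mv.py; python3 - <<'E'
from h import *
fs=[]
for i in range(3):
    S=shot('side','side11');fs.append(status.state()['force'])
print(fs)
cv2.imwrite('pics/c11.png',cv2.resize(S['frame'][150:370,180:330],None,fx=2.7,fy=2.7))
E
```

```text
13.125 [0.5353 0.1674 0.3024] [[-0.217   0.9762 -0.0009]
 [ 0.0011 -0.0007 -1.    ]] F [-3.4438 -1.193   4.7754] M [-0.1064  0.4446  0.0194] w 14.873364113689926 q [ 5.8026 -1.1606 97.6175 -0.0468 83.4852 -6.723 ]
[array([-2.83801502, -1.2682694 ,  4.83388625]), array([-2.15576693,  0.06836682,  4.8965804 ]), array([-2.50497939, -1.69980822,  5.97103951])]
```

View pics/c11.png

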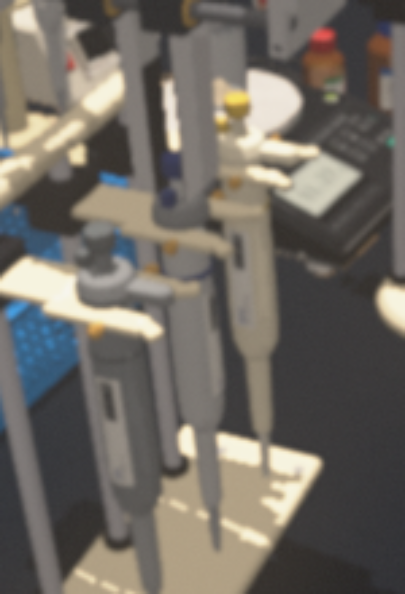

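Collar on the fork (contact at TCP z≈0.3033, so fork top ≈0.268). Fz ≈ 5 N; add ~2 N and hold.

Emit:
move_arm:
  targets: [0,-0.3,0.6,0,0,0,0,0,-0.3,0.75,0,0,0,0,0,-0.3,0.75,0,0,0,0]

```text
clock: 13.65
ee_pos: [0.5353, 0.1674, 0.3023]
orientation: [1.965, 2.449, 0.001]
force: [-1.9, -0.7, 6.5]
width: 0.164
```

```bash
python3 mv.py; python3 - <<'E'
from h import *
for i in range(6):
    S=shot('side');print(status.state()['force'],status.state()['ee_pos'])
E
```

```text
13.65 [0.5353 0.1674 0.3023] [[-0.2169  0.9762 -0.001 ]
 [ 0.0021 -0.0005 -1.    ]] F [-1.8635 -0.696   6.5349] M [-0.0951  0.3948 -0.001 ] w 15.448295380124675 q [ 5.8005 -1.2023 97.6726 -0.0432 83.4105 -6.7242]
[-2.69641766 -0.13504884  6.4598173 ] [0.53529477 0.16732788 0.30227732]
[-2.60291713 -0.93353652  5.02875671] [0.53528015 0.16733969 0.30227469]
[-2.61086679 -0.49221697  4.8778824 ] [0.5352862  0.16735337 0.30230087]
[-3.33657167 -0.86639836  5.62421154] [0.53528086 0.16735596 0.30229455]
[-1.93271146 -0.82869162  6.15268394] [0.53525898 0.16733876 0.30225517]
[-1.94964009 -0.08413258  5.70234493] [0.53527291 0.16733522 0.30228126]
```

Emit:
move_arm:
  targets: [0,-0.3,0.9,0,0,0,0,0,-0.3,1.0,0,0,0,0,0,-0.3,1.0,0,0,0,0]

```text
clock: 14.32
ee_pos: [0.5353, 0.1673, 0.3022]
orientation: [1.964, 2.448, 0.003]
force: [-3.6, 0.1, 6.7]
width: 0.163
```

```bash
python3 - <<'E'
from h import *
fs=[status.state()['force']]
for i in range(8):
    S=shot('side');fs.append(status.state()['force'])
print(np.round(fs,1),np.mean(fs,0),status.state()['ee_pos'])
E
```

```text
[[-3.6  0.1  6.7]
 [-3.  -0.2  5.9]
 [-2.8 -0.7  6.4]
 [-3.2 -0.3  6.7]
 [-2.5 -1.   7.2]
 [-2.3 -0.1  5.4]
 [-3.  -0.6  6.3]
 [-3.  -0.8  6.3]
 [-2.1 -1.1  5.9]] [-2.83041799 -0.51414492  6.30464929] [0.53526101 0.16732731 0.30216303]
```

Emit:
move_arm:
  targets: [0,-0.3,1.2,0,0,0,0,0,-0.3,1.2,0,0,0,0,0,-0.3,1.2,0,0,0,0]

```text
clock: 15.1
ee_pos: [0.5352, 0.1673, 0.302]
orientation: [1.963, 2.448, 0.004]
force: [-3.2, -1.1, 6.6]
width: 0.162
```

```bash
python3 - <<'E'
from h import *
fs=[status.state()['force']]
for i in range(8):
    S=shot('side');fs.append(status.state()['force'])
print(np.round(fs,1),np.mean(fs,0),status.state()['ee_pos'])
E
```

```text
[[-3.2 -1.1  6.6]
 [-2.4 -0.9  7.8]
 [-3.9 -0.3  6.7]
 [-3.  -0.7  7.3]
 [-2.6 -0.6  6.4]
 [-4.2 -0.4  6.8]
 [-2.7 -1.4  6.7]
 [-4.1 -0.4  7.3]
 [-3.4 -0.6  7.4]] [-3.27613175 -0.68521966  6.99594808] [0.53521338 0.16733495 0.30204223]
```

Tug held ~0.8 s at about 8 N on the rack (7.0 measured plus ~0.9 N weight). Unload.

```bash
python3 mv.py .5352 .1673 .3032 102.6
```

```text
15.5 [0.5352 0.1673 0.302 ] [[-0.2171  0.9762 -0.0012]
 [ 0.0046 -0.0002 -1.    ]] F [-3.3534 -0.6063  7.4128] M [-0.1487  0.5091  0.0597] w 14.953291231983734 q [ 5.7974 -1.2915 97.7868 -0.0406 83.2457 -6.7346]
[0.5352, 0.1673, 0.3032, 102.6] [-0.03 -0.02 -1.16] [ 0.25  0.07 -0.06]
```

Emit:
move_arm:
  targets: [0,0,-0.6,0.2,0,0,0,0,0,-1.0,0.2,0,0,0,0,0,-1.0,0.2,0,0,0]

```text
clock: 15.88
ee_pos: [0.5353, 0.1674, 0.3028]
orientation: [1.965, 2.449, 0.0]
force: [-1.0, 0.1, 2.1]
width: 0.166
```

```bash
python3 - <<'E'
from h import *
fs=[status.state()['force']]
for i in range(4):
    S=shot('side');fs.append(status.state()['force'])
print(np.mean(fs,0),status.state()['ee_pos'])
E
```

```text
[-0.9089883  -0.26559216  2.45314998] [0.5353017  0.1673649  0.30287869]
```

Emit:
move_arm:
  targets: [0,0,-0.2,0,0,0,0,0,0,-0.2,0,0,0,0,0,0,-0.2,0,0,0,0.1,0,0,-0.2,0,0,0,0.24,0,0,-0.2,0,0,0,0.38,0,0,-0.2,0,0,0,0.4,0,0,-0.2,0,0,0,0.4]

```text
clock: 16.95
ee_pos: [0.5353, 0.1674, 0.3029]
orientation: [1.965, 2.45, -0.0]
force: [0.2, -0.3, -0.1]
width: 0.399
```

```bash
python3 mv.py;python3 - <<'E'
from h import *
S=shot('side','side12')
cv2.imwrite('pics/c12.png',cv2.resize(S['frame'][150:370,180:330],None,fx=2.7,fy=2.7))
E
```

```text
16.95 [0.5353 0.1674 0.3029] [[-0.2171  0.9762 -0.0011]
 [ 0.0011 -0.0009 -1.    ]] F [ 0.2497 -0.2613 -0.064 ] M [-0.0456 -0.0819  0.0031] w 37.477976192082494 q [ 5.8081 -1.1869 97.5919 -0.0593 83.5351 -6.7219]
```

View pics/c12.png

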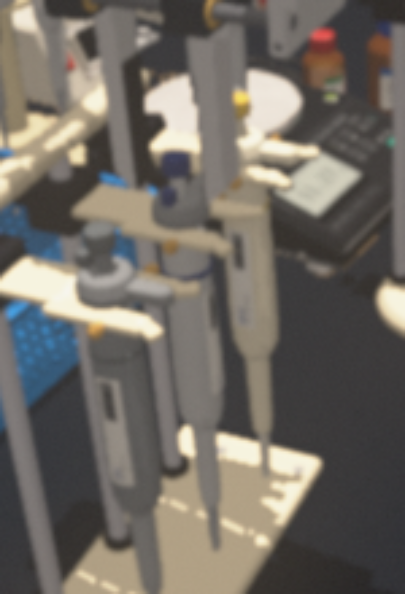

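Released; it hangs free between the open fingers. Retreat straight up, then back.

Emit:
move_arm:
  targets: [0,0,-8,0,0,0,0.4,0,0,-20,0,0,0,0.4,0,0,-40,0,0,0,0.4,0,0,-70,0,0,0,0.4,0,0,-110,0,0,0,0.4,0,-40,-120,0,0,0,0.4,0,-90,-120,0,0,0,0.4,0,-130,-120,0,0,0,0.4,0,-130,-120,0,0,0,0.4,0,-130,-120,0,0,0,0.4]

```text
clock: 18.25
ee_pos: [0.4087, 0.1393, 0.424]
orientation: [1.964, 2.448, 0.002]
force: [0.1, 0.3, 0.4]
width: 0.398
```

```bash
python3 mv.py;python3 - <<'E'
from h import *
S=shot('side','side13');T=shot('top','top13')
for p in (S,T):
  for t in('pipette_1','grey_mid','cream_mid'): print(t,[(m['rect'],round(m['confidence'],2)) for m in masks_of(t,p)][:2])
c=np.array([.5355,.1673,0])
for z in(.304,.268,.03):print(z,proj(S,c+[0,0,z]),proj(T,c+[0,0,z]))
cv2.imwrite('pics/c13.png',cv2.resize(S['frame'][150:430,150:330],None,fx=2.1,fy=2.1));cv2.imwrite('pics/c13t.png',cv2.resize(T['frame'][180:300,160:320],None,fx=4,fy=4))
E
```

```text
18.25 [0.4087 0.1393 0.424 ] [[-0.2169  0.9762 -0.0014]
 [ 0.0031 -0.0008 -1.    ]] F [0.0913 0.2872 0.4064] M [ 0.0054 -0.095  -0.0444] w 37.444027706858286 q [  3.7364 -21.8348 103.0126  -0.0557  98.6465  -8.7988]
pipette_1 [([237.1, 204.6, 261.2, 352.1], 0.56)]
grey_mid [([210.3, 230.7, 242.1, 384.8], 0.77)]
cream_mid [([257.3, 183.2, 286.1, 324.6], 0.64), ([153.7, 178.8, 297.3, 425.7], 0.41)]
pipette_1 [([219.0, 235.7, 247.0, 255.4], 0.62)]
grey_mid [([184.0, 243.0, 217.3, 265.2], 0.88)]
cream_mid [([258.2, 230.7, 270.6, 253.6], 0.64)]
0.304 [[244.46067021 206.28878525]] [[224.29853366 244.03446109]]
0.268 [[246.89089315 229.11126094]] [[227.99117367 244.96539163]]
0.03 [[260.50871938 352.63661383]] [[246.76300995 249.69023127]]
```

View pics/c13.png

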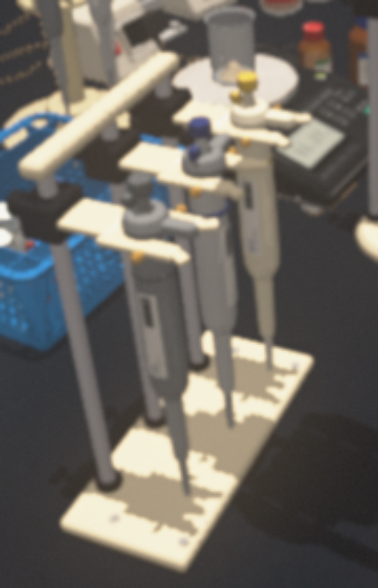

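View pics/c13t.png

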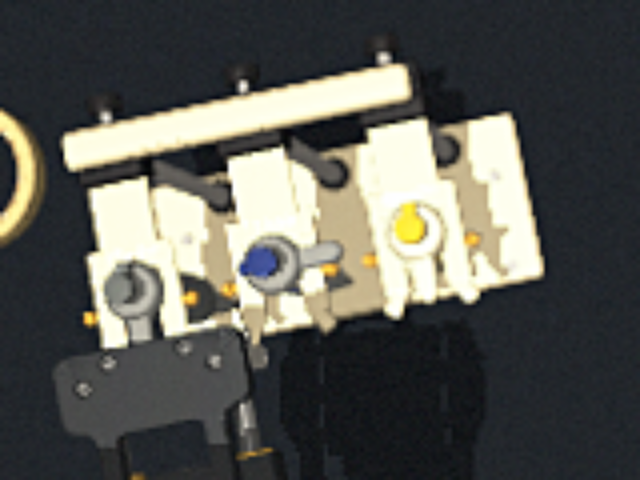

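Both views show the blue-knobbed pipette upright in the middle fork. Its tip is at (261,352) in the side picture and the knob at about (225,245) in the top picture, both as predicted for the seat. The two neighbours are where they were and the gripper is clear.

```bash
python3 -c "
from workcell import order
print(order.sign_off())"
```

```text
the job is handed in; nothing more can be done
None
```

The blue-knobbed pipette now hangs upright in the middle fork of the rack, and the job was handed in at about 18 s of the 69 s.

- **Taking it out:** I pinched the knob, lifted the pipette 5 mm, and drew it out to the front of the stand. I then turned it about 96° so the jaws lay along the push direction.
- **Hanging it:** It went past the catches with the measured force peaking at about 3.5 N. I lowered it until the collar touched the fork, whose top face is at about 268 mm.
- **Tug:** I pulled straight down in steps and held the last one for about 0.4 s. That one averaged 7.0 N measured, or about 8 N on the rack with my estimate of the pipette's weight (about 0.9 N). The highest single reading was 7.8 N. A sideways force of about 3 N was also present and I did not remove it; by my estimate the total stayed below 10 N. The fork held.
- **Last checks:** After release both cameras show the pipette at the predicted seat position and upright. The dark grey and cream pipettes sit within about 4 pixels of where the networks placed them at the start. The gripper is clear and the measured forces are near zero.

No check failed. The first measurements of the rack differed by about 1 mm sideways, and I aimed between them.

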